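Stand the knocked-over bench tuner back up and switch it on

ROBOT

A 6-joint arm with a two-finger parallel gripper is mounted at the origin on the work surface. World frame = base frame: x ahead of the robot, y to its left, z up, the work surface at z = 0. Lengths are in m, angles in rad, forces in N, time in s.
With the tool pointing down it reaches from about 0.35 to 0.85 m from the base axis. Payload 8.1 kg.
Tool frame: the origin (TCP) lies on the centre line of the jaws, within the pads' length; the fingertips stand robot.finger_overhang ahead of it and the grasp point (between the pads) lies 5 mm behind it (robot.finger_overhang is the distance from the TCP to the fingertips, in m); z points along the fingers, y is the direction in which the jaws open and shut (so a half turn about z gives the same grasp; the last joint's range is limited). The gripper opens to 93 mm and grips with 3 to 60 N. Pads are 15 mm wide; open, the fingers measure 128 mm over their backs; the gripper's body (75 mm by 188 mm) begins 65 mm behind the grasp point.
Start: joints at [1.149, 0.13, 1.488, -0, 1.523, -0.085], TCP at [0.198, 0.566, 0.233] pointing down, gripper open.
Joint ranges: [-2.96, 2.96], [-0.89, 2.26], [0.02, 2.5], [-1.34, 4.48], [0, 2.73], [-2.66, 2.66]. Speed limits (rad/s): [2.39, 2.39, 2.79, 3.14, 3.14, 3.14].

INTERFACE

Orientations are given as a rotation vector (axis times angle).
In Python, from plant import robot gives the robot as it stands. The module is installed in compiled form; this text tells all that it offers.
- The arm moves only by the tool carry_out, never from a script. Its argument "commands" is a list that holds one entry, the list of rows, each a list of 4 numbers: the shift along the tool's x, y, z in cm, then the turn about the tool's z in degrees. In form: [[[tx, ty, tz, roll], ...]]. A call has 1 to 20 rows; each row shifts and turns the commanded pose from where the row before left it, along the tool's axes as they then stand; what a row does not reach is not made up. A row lasts 1/12 s, in which the tool goes at most 41.7 mm and 7.16 degrees, less where a joint would pass 70% of its speed; a pose out of reach is approached as far as the arm can. A call is refused whole if a number of a shift passes 4.17 or a number of a turn 7.16, either way. A call with a gripper value outside its range is refused whole. "claw" is the finger opening in cm, from 0 to 9.3, set as the call begins (left out, the last holds). The fingers move at their own pace and stop on an object; "grip_force" is the grip in N (left out, the last holds). Time passes only in rows, so rows that do not move let the fingers close. It gives the time, the measured TCP pose, the force and the opening at its end, in the units of the state.
- robot.read_state(): the state, without advancing time (a new reading comes with each control period).
- robot.read_camera(name): name is "scene" or "top"; returns the picture (480x640x3 uint8, red, green, blue); there is no depth.
- robot.camera_params(name): a dict with "mtx" (3x3 intrinsics, pixels), "R" (3x3) and "t" (3): a world point X has camera coordinates R X + t. Camera axes: x right, y down, z forward; pixel columns grow to the right and rows downward; lengths in m; the calibration is good to about 2 mm. A picture is of the moment at which its call begins. camera_params takes no time and is no camera call.
- robot.close_job(): hands the job in, once; it reports no verdict.
The state is a dict: "t": time; "q": joint angles; "dq": joint speeds; "joint_torque": joint torques, N m; "tool_pos": TCP position; "orientation": TCP orientation; "force": force on the tool from outside, world axes, zero at the start; "wrist_torque": the same for the moment, N m; "opening": finger opening in m.
Only numpy, scipy, OpenCV 4.12 (cv2) and the standard library are available. Lean on these libraries where they do the work, as an engineer would, in place of code of your own. Each camera call takes 0.05 s, during which the arm holds its last target.

TASK

The grey bench tuner has been knocked onto its back: with your fingertips gently push it back up onto its black foot, about where it lies, without pinching it, picking it up or dragging it away across the bench. Once it stands by itself, press the red button on its top right down and let it come up again. Leave the small things around it standing where they are.

Things in the scene. Friction and masses are not known exactly. Their poses are not given: they have to be found in the camera images.
- bench_tuner: Loose bench tuner, 0.25-0.45 kg, one rigid L: grey case on a weighted black foot plate. Starts on its back. Origin: middle of the foot's rear bottom edge, on the bench both when it lies and when it stands; it turns about this edge. Axes: x up the case (level while it lies, up when it stands); z along the foot, rear to front (up while it lies, level when it stands); y across.
- foot_front (a point): Middle of the upper front edge of the tuner's foot plate (x 12, z 95 mm on the tuner). Plate: x 0 to 12, y -60 to 60, z 0 to 95; while the tuner lies it stands up like a wall, 95 mm high. Pushing this wall over, from the case's side (its +x face) towards the tuner's underside (-x), tips the tuner about its rear edge; past about 43 degrees it drops onto its foot by itself.
- meter (a point): Middle of the meter window on the front of the grey case (x 75, z 47 mm on the tuner); it looks up while the tuner lies. Case: x 10 to 104, y -58 to 58, z 14 to 46 mm. On its back a grey battery hump, x 10 to 72, y -42 to 42, z 0 to 14. The tuner's centre of mass is at about x 33, y 0, z 35 mm.
- tuner_button (a joint): travel of the round red push button on top of the case (m): 0 up, 0.005 fully down; it springs back. It starts to move at about 1 N and is fully down at about 4 N.
- button_top (a point): centre of the face of the red button, which is 24 mm across, its middle at y = 0, z = 30 mm on the tuner, standing 10 mm proud of the case's top; when the tuner stands the face is 114 mm above the bench. The point moves with the button.
- cork_a_mid (a point): centre, half-way up, of a loose cork stopper 30 mm tall and 25 mm across, standing beside the tuner; leave it alone
- cork_b_mid (a point): centre, half-way up, of a second loose cork stopper like the first, standing to the other side, beside the spot where the foot comes down; leave it alone
- reed_seat_mid (a point): centre, half-way up, of a loose turned blackwood reed seat 37 mm tall and 26 mm across, standing in front of the spot where the foot comes down; leave it alone
- chanter_sole_mid (a point): centre of a loose black plastic chanter sole, a flat ring 72 mm across and 11 mm thick lying on the bench; leave it alone
- tuning_fork_mid (a point): middle of a loose brass tuning fork 132 mm long, 23 mm wide and 8 to 11 mm high lying on the bench; leave it alone
- ferrule_mid (a point): centre of a loose ivory-coloured ferrule ring 29 mm across and 18 mm tall standing on the bench; leave it alone
Not all that is in view belongs to the job. There is more than one size of the bench_tuner; the job needs the smaller.

How it is judged:
On the way, in this order (a step that is already met when the one before it is completed fails the run):
1. the tuner stands by itself on its foot, let go by the fingers (angle between bench_tuner's own x axis and vertical below 0.06 rad and height (world z) of bench_tuner below 0.004 m and linear speed of bench_tuner below 0.02 m/s and contact force between the arm and bench_tuner below 0.2 N), for 0.2 s.
2. the red button is pressed right down while the tuner stands (value of joint tuner_button above 0.0042 m and angle between bench_tuner's own x axis and vertical below 0.1 rad), for 0.05 s.
At the end, for the whole second after the job is handed in: The tuner stands at rest on its foot (case within 0.06 rad of upright), the foot's rear edge within 70 mm of where it was, after its red button was pressed right down (at least 4.2 of 5 mm) while it stood, and the button is up again; each small thing is within 15 mm of where it stood (angle between bench_tuner's own x axis and vertical below 0.06 rad and height (world z) of bench_tuner below 0.004 m and distance of bench_tuner from where it was at the start of the episode below 0.07 m and value of joint tuner_button below 0.001 m and linear speed of bench_tuner below 0.02 m/s and angular speed of bench_tuner below 0.2 rad/s and distance of each of cork_a_mid, cork_b_mid, reed_seat_mid, chanter_sole_mid, tuning_fork_mid, ferrule_mid from where it was at the start of the episode below 0.015 m); the robot touches nothing.
It fails at once if the tuner is picked up: its rear edge leaves the bench by more than 15 mm (height (world z) of bench_tuner above 0.015 m).
It fails at once if the tuner is dragged more than 70 mm from its place (distance of bench_tuner from where it was at the start of the episode above 0.07 m).
It fails at once if the tuner is pinched or shoved hard: more than 35 N between fingers and tuner (contact force between the fingers and bench_tuner above 35 N).
It fails at once if one of the small things is knocked over or moved more than 15 mm (distance of any of cork_a_mid, cork_b_mid, reed_seat_mid, chanter_sole_mid, tuning_fork_mid, ferrule_mid from where it was at the start of the episode above 0.015 m).
It also fails if it takes over 48 s, if anything falls off the work surface, if the arm or the gripper's body presses on something with over 40 N, if the wrist force passes 120 N, or if a joint passes its speed limit or range.

## Working session

There is one attempt and no reset: what is moved stays moved. The work goes in short steps, Python scripts to look and compute and a tool call to move; the robot and the scene stay as the last step left them, time stands still between calls to the robot, and variables do not carry over. Pictures are saved under pics/ and viewed, and the job is handed in when it is done.

Besides the shell and the picture viewer there is one more tool, called after "Emit:" by a JSON object that holds its "method" and its "body", one argument or row to a line. carry_out: Moves the arm, as the interface text tells. Its arguments: {"type":"object","properties":{"commands":{"type":"array","items":{"type":"array","items":{"type":"array","items":{"type":"number"}}}},"claw":{"type":"number"},"grip_force":{"type":"number"}},"required":["commands"]}

```bash
mkdir -p pics; ls
python3 - <<'E'
from plant import robot
import cv2,numpy as np
for n in("scene","top"):
    im=robot.read_camera(n); cv2.imwrite(f"pics/{n}0.png",im[:,:,::-1])
    p=robot.camera_params(n); print(n,p)
print(robot.read_state(), robot.finger_overhang)
E
```

```text
pics
scene {'mtx': array([[449.34678803,   0.        , 321.93670722],
       [  0.        , 449.34678803, 243.72395086],
       [  0.        ,   0.        ,   1.        ]]), 'R': array([[ 4.38001594e-03,  9.99975786e-01, -5.40759328e-03],
       [ 5.37273994e-01, -6.91408897e-03, -8.43379423e-01],
       [-8.43396390e-01,  7.88656079e-04, -5.37291268e-01]]), 't': array([ 0.01581417, -0.21105256,  1.46825936])}
top {'mtx': array([[569.2814682 ,   0.        , 315.24343089],
       [  0.        , 569.2814682 , 236.26426037],
       [  0.        ,   0.        ,   1.        ]]), 'R': array([[ 0.01257565, -0.99989819,  0.00674269],
       [-0.98901444, -0.01343145, -0.14720743],
       [ 0.147283  , -0.00481739, -0.98908266]]), 't': array([-0.02824455,  0.54348823,  1.34000822])}
{'t': 0.1, 'q': array([ 1.14860633e+00,  1.31059454e-01,  1.48914898e+00, -1.90466826e-05,
        1.52296873e+00, -8.54161474e-02]), 'dq': array([-0.0004265 , -0.00314178, -0.00366077,  0.00082337, -0.00071187,
        0.00166477]), 'joint_torque': array([ 7.64708748e-04, -5.61341929e+01, -4.93092656e+01,  7.69345346e-02,
        2.93512386e-02, -1.36216985e-05]), 'tool_pos': array([0.19806824, 0.56586829, 0.2317197 ]), 'orientation': array([-5.26441578e-01, -3.09678445e+00,  2.41641623e-03]), 'force': array([ 0.45635908, -0.05483725, -0.92053282]), 'wrist_torque': array([-0.02389181,  0.02554629, -0.01482671]), 'opening': 0.09248904029770214} 0.014
```

View pics/scene0.png

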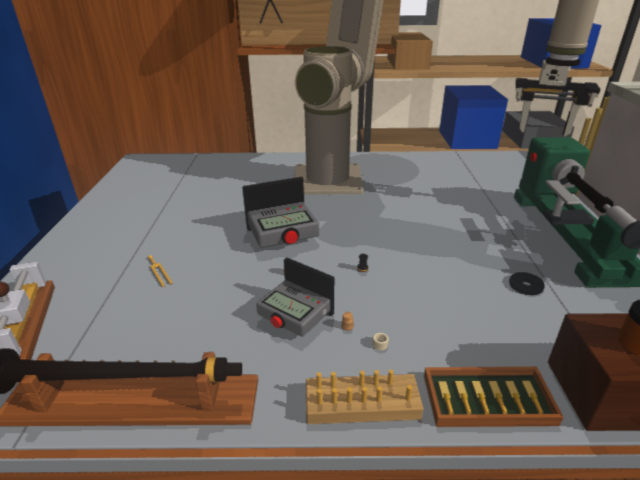

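View pics/top0.png

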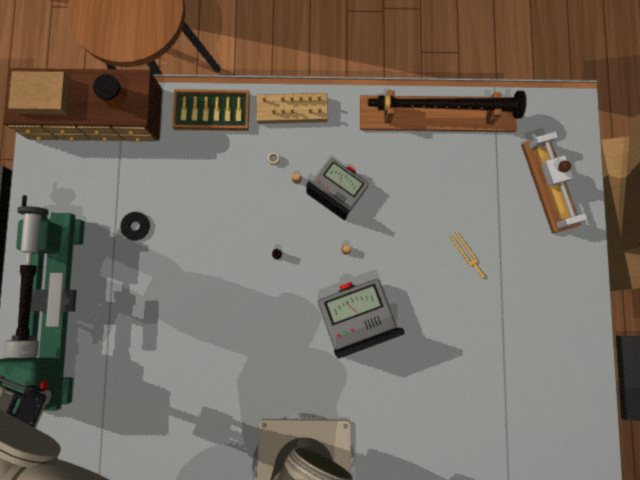

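The smaller tuner is the upper one in the top view, around (338,186). Its foot wall faces the robot, at about (330,200). There are corks at (297,178) and (347,248), and the reed seat is at (277,254). I'll zoom in and measure.

```bash
cat > h.py <<'E'
import numpy as np,cv2
from plant import robot
def ray(cam,u,v,z):
    p=robot.camera_params(cam); K,R,t=p["mtx"],p["R"],p["t"]
    d=R.T@np.linalg.solve(K,[u,v,1.]); c=-R.T@t
    return c+d*(z-c[2])/d[2]
def proj(cam,X):
    p=robot.camera_params(cam); c=p["R"]@np.asarray(X)+p["t"]; q=p["mtx"]@c; return q[:2]/q[2]
def crop(cam,u0,v0,w,h,s,name):
    im=robot.read_camera(cam)[v0:v0+h,u0:u0+w,::-1]
    cv2.imwrite("pics/"+name,cv2.resize(im,None,fx=s,fy=s,interpolation=cv2.INTER_CUBIC))
E
python3 - <<'E'
import cv2
a=cv2.imread("pics/top0.png")[140:270,255:385]; cv2.imwrite("pics/t0c.png",cv2.resize(a,None,fx=4.6,fy=4.6,interpolation=2))
a=cv2.imread("pics/scene0.png")[250:360,240:400]; cv2.imwrite("pics/s0c.png",cv2.resize(a,None,fx=5,fy=5,interpolation=2))
E
```

```text
(no output)
```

View pics/t0c.png

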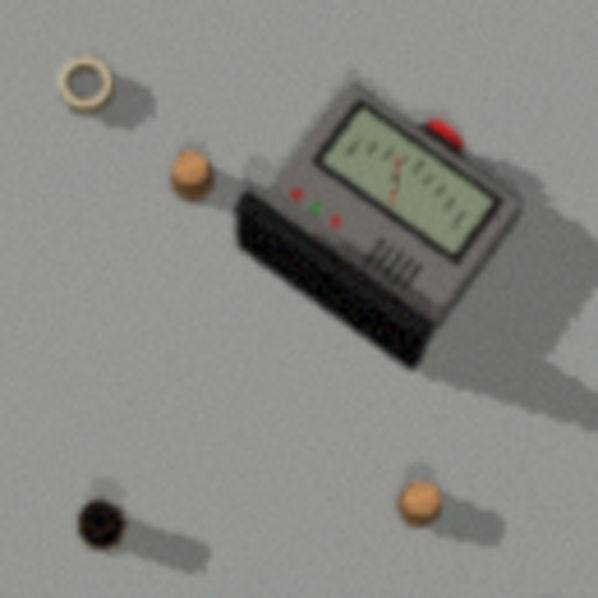

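View pics/s0c.png

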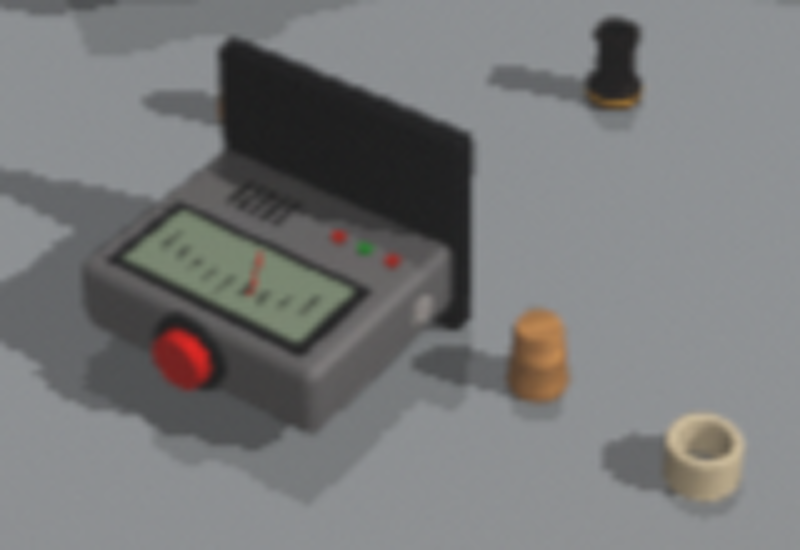

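Run:
```python
from h import *
T=lambda a,b:(255+a/4.6-.4,140+b/4.6-.4)
S=lambda a,b:(240+a/5-.4,250+b/5-.4)
for n,c,p,z in [("ufrontL","top",T(250,190),.095),("ufrontR","top",T(440,320),.095),("rearL","top",T(240,247),0),("rearR","top",T(413,368),0),
 ("sc ufL","scene",S(232,40),.095),("sc ufR","scene",S(472,135),.095),("meter","top",T(408,181),.047),("meter_s","scene",S(238,280),.047),
 ("corkA","top",T(192,172),.03),("corkB","top",T(420,500),.03),("reed","top",T(101,522),.037),("ferr","top",T(86,83),.018),
 ("button","top",T(445,136),.03),("btn_s","scene",S(182,360),.03)]:
    print(n,ray(c,*p,z).round(4))
```

```text
ufrontL [ 0.6676 -0.0043  0.095 ]
ufrontR [ 0.601  -0.1022  0.095 ]
rearL [0.6592 0.0014 0.    ]
rearR [ 0.5931 -0.0939  0.    ]
sc ufL [ 0.5935 -0.0912  0.095 ]
sc ufR [0.6593 0.0049 0.095 ]
meter [ 0.6857 -0.0881  0.047 ]
meter_s [ 0.6869 -0.0853  0.047 ]
corkA [0.6934 0.0276 0.03  ]
corkB [ 0.5167 -0.0963  0.03  ]
reed [0.5019 0.0719 0.037 ]
ferr [0.7456 0.0867 0.018 ]
button [ 0.7153 -0.1089  0.03  ]
btn_s [ 0.713  -0.1057  0.03  ]
```

```bash
cat >> h.py <<'E'
from scipy.spatial.transform import Rotation as Ro
O=np.array([.626,-.0455,0]); xt=np.array([.8275,-.5615,0]); xt/=np.linalg.norm(xt); ly=np.array([-xt[1],xt[0],0])
def tool(tgt=None):
    s=robot.read_state(); R=Ro.from_rotvec(s["orientation"]).as_matrix(); p=s["tool_pos"]
    print("t",round(s["t"],2),"p",p.round(4),"F",s["force"].round(2),"op",round(s["opening"],4))
    d=p-O; print("in tuner: xt %.4f lat %.4f tipz %.4f"%(d@xt,d@ly,p[2]-.014))
    a=np.degrees(np.arctan2(np.cross(R[:,0],xt)[2],R[:,0]@xt)); print("toolx",R[:,0].round(3),"tooly",R[:,1].round(3),"roll to align x with xt (about -z world): %.2f"%(-a))
    if tgt is not None: print("shift tool cm",(R.T@(np.asarray(tgt)-p)*100).round(2))
    return s,R
E
python3 - <<'E'
from h import *
tool(O+.045*xt+[0,0,.2])
E
```

```text
t 0.1 p [0.1981 0.5659 0.2317] F [ 0.46 -0.05 -0.92] op 0.0925
in tuner: xt -0.6974 lat 0.2656 tipz 0.2177
toolx [-0.944  0.33   0.   ] tooly [ 0.33   0.944 -0.002] roll to align x with xt (about -z world): -165.14
shift tool cm [-64.94 -44.71   3.24]
```

Emit:
{"method": "carry_out", "body": {
  "commands": [
    [[0,0,0,5],[0,0,0,5],[0,0,0,5],[-3.7,-1.3,0,0],[-3.7,-1.3,0,0],[-3.7,-1.3,0,0],[-3.7,-1.3,0,0],[-3.7,-1.3,0,0],[-3.7,-1.3,0,0],[-3.7,-1.3,0,0],[-3.7,-1.3,0,0],[-3.7,-1.3,0,0],[-3.7,-1.3,0,0],[-3.7,-1.3,0,0],[-3.7,-1.3,0,0],[-3.7,-1.3,0,0],[-3.7,-1.3,0,0],[-3.7,-1.3,0,0],[-3.7,-1.3,0,0],[-3.7,-1.3,0,0]]
  ],
  "claw": 4
}}

```text
t: 1.77
tool_pos: [0.5939, 0.0274, 0.2321]
orientation: [-0.926, -3.001, 0.0]
force: [1.2, 0.1, 0.6]
opening: 0.0403
```

Run:
```python
from h import *
tool(O+.045*xt+[0,0,.12])
```

```text
t 1.77 p [0.5939 0.0274 0.2321] F [1.21 0.12 0.65] op 0.0403
in tuner: xt -0.0675 lat 0.0423 tipz 0.2181
toolx [-0.826  0.564  0.001] tooly [ 0.564  0.826 -0.   ] roll to align x with xt (about -z world): 179.85
shift tool cm [-11.27  -4.2   11.21]
```

Aligned. I'll go over to the case side first, then down to tip z ≈ 0.106 m and stop for a look.

Emit:
{"method": "carry_out", "body": {
  "commands": [
    [[-2.8,-1,0,0],[-2.8,-1,0,0],[-2.8,-1.1,0,0],[-2.9,-1.1,0,0],[0,0,3,0],[0,0,3,0],[0,0,3,0],[0,0,2.2,0],[0,0,0,0],[0,0,0,0]]
  ]
}}

```text
t: 2.6
tool_pos: [0.6615, -0.0688, 0.1187]
orientation: [-0.925, -2.998, 0.001]
force: [0.8, 0.3, 1.1]
opening: 0.0401
```

Run:
```python
from h import *
tool(O+.04*xt+[0,0,.094])
crop("scene",200,180,220,165,3.6,"s1.png")
```

```text
t 2.6 p [ 0.6615 -0.0688  0.1187] F [0.81 0.34 1.12] op 0.0401
in tuner: xt 0.0425 lat 0.0006 tipz 0.1047
toolx [-0.826  0.563  0.004] tooly [ 0.563  0.826 -0.002] roll to align x with xt (about -z world): 179.86
shift tool cm [ 0.24 -0.06  2.47]
```

View pics/s1.png

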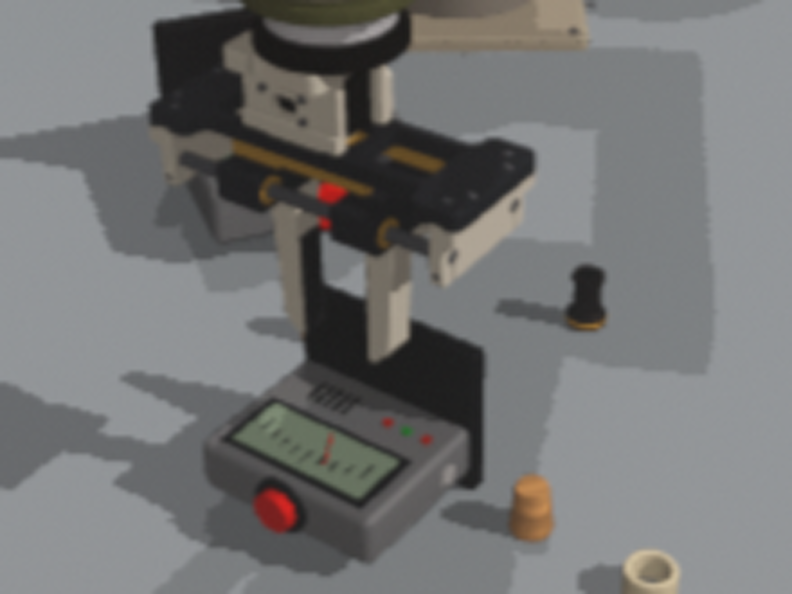

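Both fingers hang in front of the wall, with tips at about (300,330) and (380,355) in the crop and the wall behind them. I'll lower, make contact and push about 2.5 cm, then check whether it tips or slides.

Emit:
{"method": "carry_out", "body": {
  "commands": [
    [[0,0,1.1,0],[0,0,1.1,0],[0.7,0,0,0],[0.7,0,0,0],[0.5,0,0,0],[0.4,0,0,0],[0.4,0,0,0],[0.4,0,0,0],[0.4,0,0,0],[0.4,0,0.1,0],[0.4,0,0.1,0],[0,0,0,0]]
  ]
}}

```text
t: 3.65
tool_pos: [0.6268, -0.0443, 0.0963]
orientation: [-0.926, -3.001, -0.0]
force: [1.6, 0.1, 0.9]
opening: 0.0403
```

Run:
```python
from h import *
tool()
crop("scene",200,180,220,165,3.6,"s2.png")
```

```text
t 3.65 p [ 0.6268 -0.0443  0.0963] F [1.58 0.05 0.92] op 0.0403
in tuner: xt 0.0000 lat 0.0014 tipz 0.0823
toolx [-0.826  0.563  0.001] tooly [ 0.563  0.826 -0.   ] roll to align x with xt (about -z world): 179.87
```

View pics/s2.png

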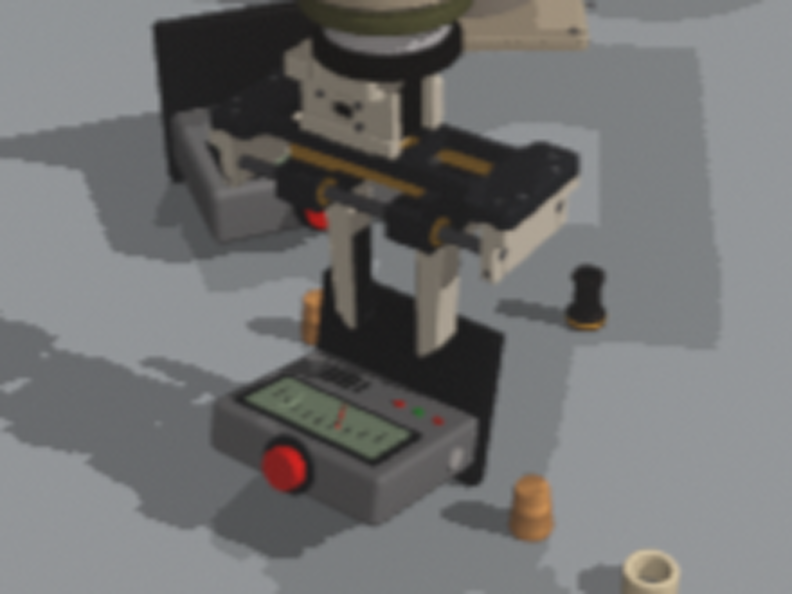

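The rear corner, at (478,480) in the crop, hasn't moved, and the tuner is tipping about its edge. I'll keep following the arc past the balance point and then run ahead as it drops.

Emit:
{"method": "carry_out", "body": {
  "commands": [
    [[0.5,0,0.2,0],[0.5,0,0.2,0],[0.5,0,0.2,0],[0.5,0,0.2,0],[0.5,0,0.2,0],[0.5,0,0.25,0],[0.5,0,0.25,0],[0.5,0,0.25,0],[0.6,0,0.3,0],[0.6,0,0.3,0],[0.8,0,0.2,0],[1.2,0,0,0],[1.0,0,0,0],[0,0,0,0],[0,0,0,0]]
  ]
}}

```text
t: 4.95
tool_pos: [0.5595, 0.0017, 0.0713]
orientation: [0.925, 3.002, 0.0]
force: [-0.2, -0.0, 1.0]
opening: 0.04
```

Run:
```python
from h import *
tool()
crop("scene",200,180,220,165,3.6,"s3.png")
```

```text
t 4.95 p [0.5595 0.0017 0.0713] F [-0.24 -0.04  0.98] op 0.04
in tuner: xt -0.0815 lat 0.0017 tipz 0.0573
toolx [-0.827  0.563 -0.   ] tooly [0.563 0.827 0.   ] roll to align x with xt (about -z world): 179.90
```

View pics/s3.png

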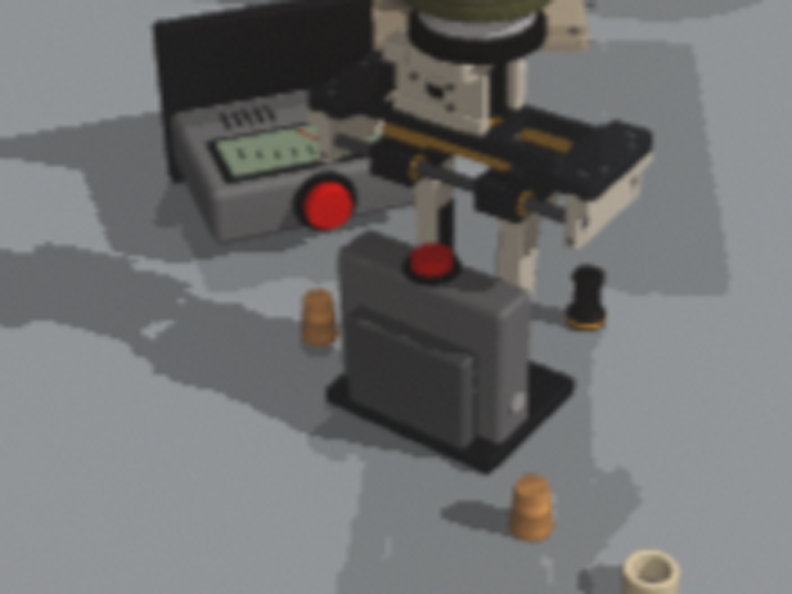

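It stands on its foot, and the corks at (319,318) and (531,510) and the reed seat at (587,298) are undisturbed. I'll lift straight up, close the fingers and locate the button.

Emit:
{"method": "carry_out", "body": {
  "commands": [
    [[0,0,-2,0],[0,0,-3,0],[0,0,-3,0],[0,0,-2,0],[0,0,0,0],[0,0,0,0],[0,0,0,0]]
  ],
  "claw": 0
}}

```text
t: 5.58
tool_pos: [0.5597, 0.0011, 0.1704]
orientation: [-0.927, -3.001, 0.0]
force: [0.8, -0.2, -0.3]
opening: 0.0014
```

Run:
```python
from h import *
tool()
B=O-.03*xt+[0,0,.114]
for c in("scene","top"):
    im=robot.read_camera(c); cv2.imwrite(f"pics/{c}4.png",im[:,:,::-1])
    h=cv2.cvtColor(im,cv2.COLOR_RGB2HSV); m=(((h[...,0]<6)|(h[...,0]>174))&(h[...,1]>180)&(h[...,2]>70)).astype(np.uint8)
    n,l,s,ce=cv2.connectedComponentsWithStats(m); print(c,"expected",proj(c,B).round(1))
    for i in range(1,n):
        if s[i,4]>15: print(ce[i].round(1),s[i],ray(c,*ce[i],.114).round(4))
im=cv2.imread("pics/top4.png")[140:270,255:385]; cv2.imwrite("pics/t4c.png",cv2.resize(im,None,fx=4.6,fy=4.6,interpolation=2))
im=cv2.imread("pics/scene4.png")[180:345,200:420]; cv2.imwrite("pics/s4c.png",cv2.resize(im,None,fx=3.6,fy=3.6,interpolation=2))
```

```text
t 5.58 p [0.5597 0.0011 0.1704] F [ 0.79 -0.16 -0.32] op 0.0014
in tuner: xt -0.0811 lat 0.0014 tipz 0.1564
toolx [-0.826  0.564  0.   ] tooly [ 0.564  0.826 -0.   ] roll to align x with xt (about -z world): 179.85
scene expected [316.5 251.7]
[533.9 156.2] [533 153   3   8  19] [0.0996 0.6088 0.114 ]
[290.7 236.5] [285 231  13  12 128] [ 0.5423 -0.0836  0.114 ]
[319.9 252.1] [315 248  11   9  76] [ 0.6027 -0.022   0.114 ]
top expected [319.  207.1]
[345.5 285.9] [340 283  12   7  42] [ 0.4202 -0.0908  0.114 ]
[ 41.9 386.1] [ 40 381   5  11  42] [0.1914 0.5765 0.114 ]
```

View pics/t4c.png

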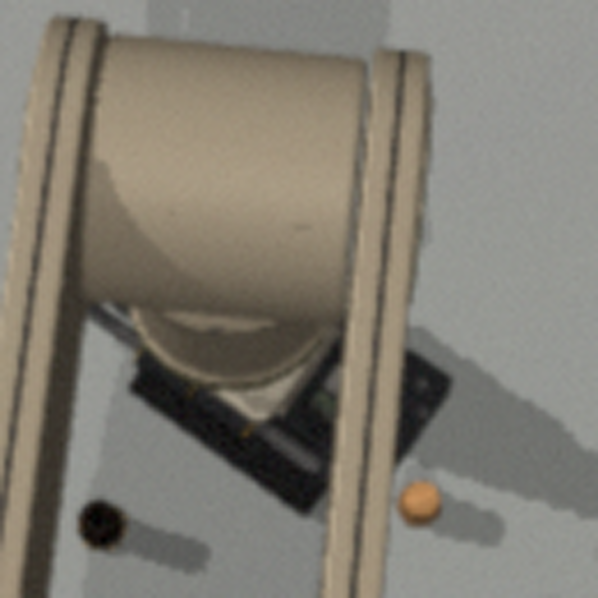

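View pics/s4c.png

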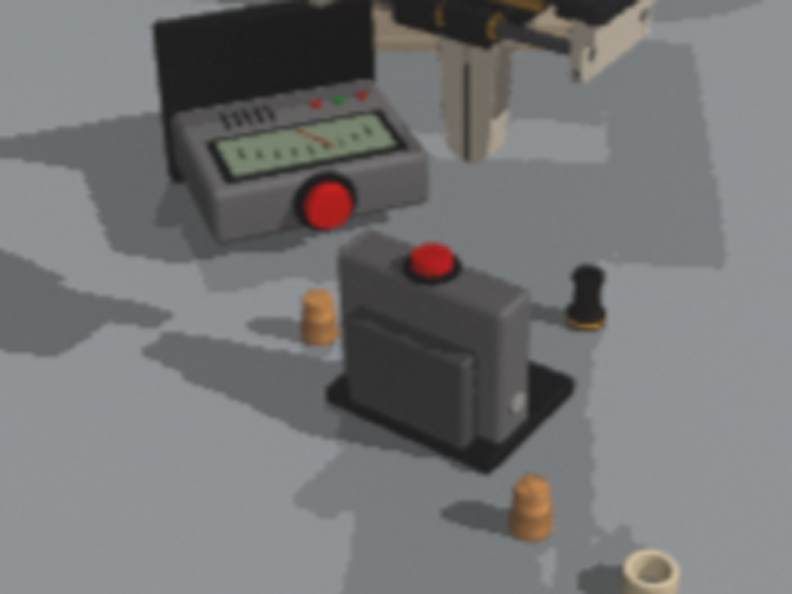

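The button face is at about (432,258) in the crop, giving roughly (0.600, −0.023). I'll move above it, descend to near contact, then press in small steps.

Emit:
{"method": "carry_out", "body": {
  "commands": [
    [[-1.6,0.1,0,0],[-1.6,0.1,0,0],[-1.5,0.1,0,0],[0,0,1.5,0],[0,0,1.5,0],[0,0,0.6,0],[0,0,0,0],[0,0,0,0]]
  ]
}}

```text
t: 6.35
tool_pos: [0.5994, -0.0225, 0.1341]
orientation: [-0.926, -3.0, 0.001]
force: [0.6, -0.4, 0.3]
opening: 0.0009
```

Run:
```python
from h import *
tool()
crop("scene",200,180,220,165,3.6,"s5.png")
```

```text
t 6.35 p [ 0.5994 -0.0225  0.1341] F [ 0.61 -0.4   0.32] op 0.0009
in tuner: xt -0.0349 lat 0.0041 tipz 0.1201
toolx [-0.826  0.563  0.002] tooly [ 0.563  0.826 -0.001] roll to align x with xt (about -z world): 179.87
```

View pics/s5.png

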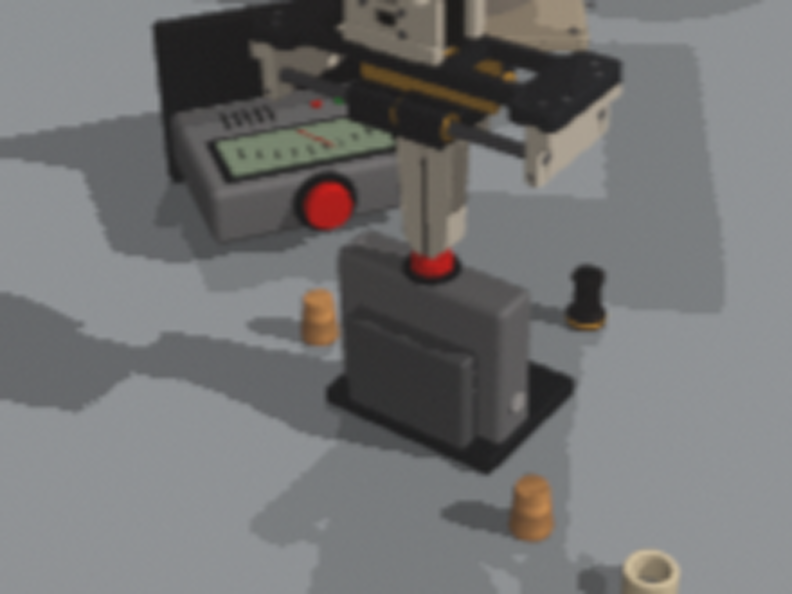

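The fingers are centred over the button at (432,255). I'll press 1 cm in all, to tip z ≈ 0.110.

Emit:
{"method": "carry_out", "body": {
  "commands": [
    [[0,0,0.3,0],[0,0,0.3,0],[0,0,0.2,0],[0,0,0.2,0],[0,0,0,0],[0,0,0,0]]
  ]
}}

```text
t: 6.9
tool_pos: [0.6006, -0.0226, 0.1256]
orientation: [0.926, 3.001, 0.0]
force: [0.3, 0.5, 2.2]
opening: 0.0007
```

Emit:
{"method": "carry_out", "body": {
  "commands": [
    [[0,0,0.1,0],[0,0,0.1,0],[0,0,0.1,0],[0,0,0,0],[0,0,0,0],[0,0,0,0]]
  ]
}}

```text
t: 7.4
tool_pos: [0.6007, -0.0226, 0.1232]
orientation: [0.926, 3.001, 0.0]
force: [-1.9, 1.7, 8.6]
opening: 0.0004
```

Emit:
{"method": "carry_out", "body": {
  "commands": [
    [[0,0,0.1,0],[0,0,0,0],[0,0,0,0]]
  ]
}}

```text
t: 7.65
tool_pos: [0.6009, -0.0228, 0.1231]
orientation: [0.926, 3.0, 0.0]
force: [-4.7, 0.5, 13.7]
opening: 0.0002
```

Run:
```python
from h import *
tool()
crop("scene",200,180,220,165,3.6,"s6.png")
```

```text
t 7.65 p [ 0.6009 -0.0228  0.1231] F [-4.7   0.49 13.68] op 0.0002
in tuner: xt -0.0336 lat 0.0047 tipz 0.1091
toolx [-0.826  0.563 -0.001] tooly [0.563 0.826 0.001] roll to align x with xt (about -z world): 179.86
```

View pics/s6.png

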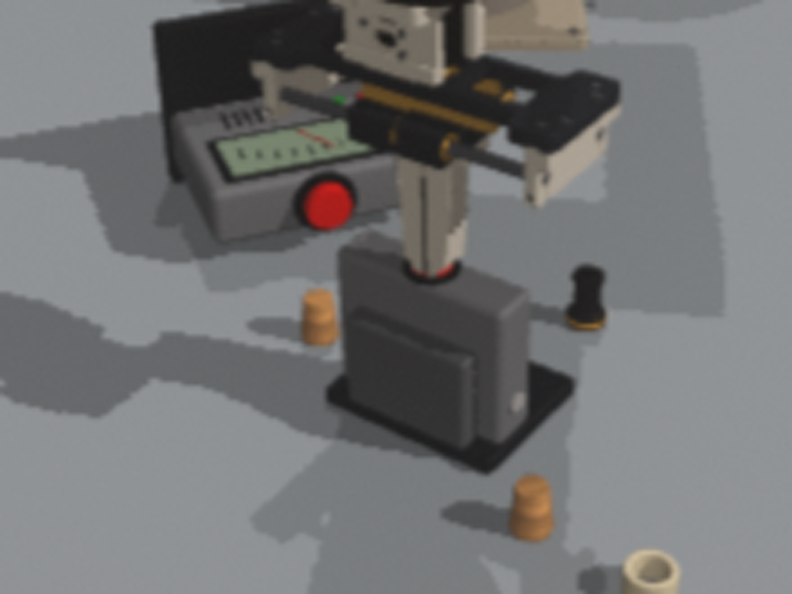

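The button is bottomed: 13.7 N and no further travel, with the tip at 0.109. I'll lift off straight up.

Emit:
{"method": "carry_out", "body": {
  "commands": [
    [[0,0,-0.4,0],[0,0,-0.6,0],[0,0,-2,0],[0,0,-3,0],[0,0,-3,0],[0,0,0,0],[0,0,0,0],[0,0,0,0],[0,0,0,0]]
  ]
}}

```text
t: 8.45
tool_pos: [0.5993, -0.0226, 0.2092]
orientation: [-0.925, -2.999, 0.001]
force: [-0.7, 0.2, 0.3]
opening: 0.0006
```

Run:
```python
from h import *
tool()
crop("scene",0+150,150,400,220,2,"s7.png")
```

```text
t 8.45 p [ 0.5993 -0.0226  0.2092] F [-0.72  0.15  0.31] op 0.0006
in tuner: xt -0.0350 lat 0.0040 tipz 0.1952
toolx [-0.826  0.563  0.003] tooly [ 0.563  0.826 -0.001] roll to align x with xt (about -z world): 179.86
```

View pics/s7.png

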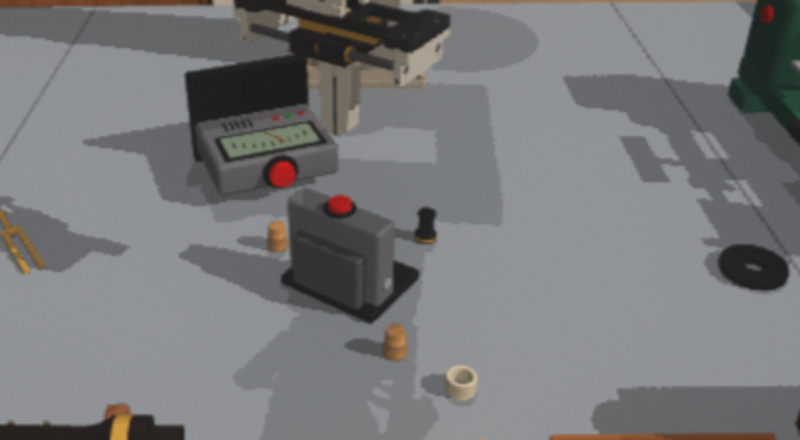

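The tuner stands upright with its red button up at (341,205), the small things are where they were, and the arm is clear.

Run:
```python
from plant import robot
print(robot.close_job())
```

```text
the job is handed in; nothing more can be done
None
```

The job is handed in. The smaller tuner stands on its foot about where it lay, its red button has been pressed right down and has come up again, and nothing around it was knocked over.

- **Righting:** I pushed the foot wall over from the case's side with open fingertips, following its arc past the balance point until it dropped onto its foot. The force readings before and after the push were about 2 N, close to the sensor's noise. In the pictures the rear corner stayed put mid-push. Afterwards the button was about 6 mm from where I had worked out it should be. That could be a small slide or measuring error, and either is well inside the 70 mm allowed.
- **Button:** I pressed with closed fingers until the tip stopped at about 0.109 m with 13.7 N on it, so it was bottomed. The button joint itself can't be read, so that rests on height and force.
- **Last check:** In the last picture the tuner is upright with the button up. The corks, reed seat, ferrule, chanter sole and the part of the tuning fork in view look unmoved, though I compared them by eye and did not re-measure. The arm is clear, with its fingertips about 80 mm above the button. The clock read about 8.5 s, and no check failed.

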